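Dock the varnish scraper in the blade cleaner and switch it on

TASK

Take the orange-handled scraper from its drip rest and lower it, not drop it, blade first into the slot of the blue blade cleaner until it is fully home with its handle flush on the cleaner's top. Then turn the red isolator handle clockwise from off fully to on, up to its stop, so that the cleaner starts. Do not disturb the two turned wooden cups and the varnish tin.

Things in the scene. Friction and masses are not known exactly. Their poses are not given: they have to be found in the camera images.
- scraper: Loose scraper, about 0.28 kg, upright, blade down in the drip rest. Steel blade 100 mm long (x), 4 mm thick (y), from the origin up to the handle's underside at z = 70 mm. Orange bar handle 110 (x) x 28 (y) x 32 mm high, z = 70 to 102 mm. Origin: middle of the blade's lower edge; z up. Same either way round (half turn about z).
- rest: Fixed wooden drip rest, 150 (x) x 100 mm (y): base board and, on dowels, two plywood rails along x with a 12 mm gap between them, rail tops 90 mm above the table. The blade hangs in the gap, the handle's underside lies on the rails. Origin: centre of the underside, on the table.
- cleaner: Fixed blue steel box 160 (x) x 100 (y) x 95 mm high, dark top. Slot along its x through the top's centre: 110 mm long, 8 mm wide, 80 mm deep, mouth flared to about 16 mm wide over the top 12 mm. Origin: centre of the underside, on the table; z up. Scraper home = handle flush on the top, scraper's origin 25 mm above the cleaner's origin; either way round is right.
- slot (a point): Centre of the cleaner's slot mouth, level with its top (95 mm above the table); x along the slot, z up.
- isolator_box: Fixed grey isolator box 110 by 110 by 60 mm high with a yellow plate on top; a red dot marks off (towards its +x from the centre) and a green dot marks on. Origin: centre of the underside, on the table.
- handle (a point): Grip point of the red isolator bar handle, on its vertical turning axis, at the bar's half height, 96 mm above the table. Bar 76 mm long, 18 wide, 36 high (78 to 114 mm above the table), white mark on its top at the pointer end, on a black disc of 28 mm radius. Its x runs along the bar towards the white mark and turns with it.
- isolator (a joint): Handle angle: 0 = off (bar along the box's x, pointer at the red dot), 1.3 rad = on (pointer at the green dot), stops at both ends. Grows clockwise seen from above. It turns stiffly (about 0.12 N m friction) and stays where it is left. At the start it is within 0.1 rad of off.
- cup_a: Loose turned wooden cup, reddish brown, 62 mm diameter, 88 mm high, 0.16 kg; bystander. Origin: centre of its underside.
- cup_b: A second, like cup, 62 mm diameter, 88 mm high, 0.16 kg; bystander. Origin: centre of its underside.
- tin: Loose steel varnish tin with a wine-red label, 84 mm diameter, 120 mm high, 0.7 kg; bystander. Origin: centre of its underside.
Not all that is in view belongs to the job. Several things look just like the cleaner: the one meant starts farthest to the robot's right.

How it is judged:
On the way, in this order (a step that is already met when the one before it is completed fails the run):
1. the scraper is fully home in the cleaner's slot (horizontal distance between scraper and cleaner below 0.009 m and z of scraper in the frame of cleaner below 0.0285 m and angle between the z axis of scraper and the z axis of cleaner, either way round below 0.06 rad and value of joint isolator below 0.3 rad), for 0.2 s.
2. with the scraper home, the isolator handle is turned on (horizontal distance between scraper and cleaner below 0.009 m and z of scraper in the frame of cleaner below 0.0285 m and angle between the z axis of scraper and the z axis of cleaner, either way round below 0.06 rad and value of joint isolator above 1.2 rad), for 0.2 s.
At the end, for the whole second after the job is handed in: The scraper is at rest fully home in the cleaner's slot (its origin within 9 mm of the cleaner's centre in plan and at most 3.5 mm above the home height, upright within 0.06 rad), the isolator stands at on (more than 1.2 of 1.3 rad), and cups and tin stand upright within 30 mm of where they were (all of step 2 and linear speed of scraper below 0.02 m/s and distance of each of cup_a, cup_b, tin from where it was at the start of the episode below 0.03 m and angle between each of cup_a, cup_b, tin's own z axis and vertical below 0.3 rad); the robot touches nothing.
It fails at once if the scraper is dropped into the cleaner: falling faster than 0.4 m/s at the slot with no finger on it (horizontal distance between scraper and cleaner below 0.06 m and linear speed of scraper above 0.4 m/s and contact force between scraper and the fingers below 0.05 N).
It fails at once if a cup or the tin is shifted more than 30 mm or tipped over 0.3 rad (distance of any of cup_a, cup_b, tin from where it was at the start of the episode above 0.03 m or angle between any of cup_a, cup_b, tin's own z axis and vertical above 0.3 rad).
It also fails if it takes over 61 s, if anything falls off the work surface, if the arm or the gripper's body presses on something with over 40 N, if the wrist force passes 120 N, or if a joint passes its speed limit or range.

ROBOT

A 7-joint arm with a two-finger parallel gripper is mounted at the origin on the work surface. World frame = base frame: x ahead of the robot, y to its left, z up, the work surface at z = 0. Lengths are in m, angles in rad, forces in N, time in s.
With the tool pointing down it reaches from about 0.35 to 0.9 m from the base axis. Payload 8.1 kg.
Tool frame: the origin (TCP) lies at the very end of the fingers, on their centre line; the grasp point (between the pads) lies 19 mm behind it; z points along the fingers, y is the line along which they close (so a half turn about z gives the same grasp; the last joint's range is limited). The gripper opens to 92 mm and grips with 3 to 60 N. Pads are 19 mm wide; open, the fingers measure 130 mm over their backs; the gripper's body (75 mm by 190 mm) begins 47 mm behind the grasp point.
Start: joints at [-1.233, 0.434, 0.025, 1.573, -0.012, 1.134, -0.075], TCP at [0.267, 0.565, 0.227] pointing down, gripper open.
Joint ranges: [-2.62, 2.62], [-0.44, 2.09], [-1.27, 1.32], [0.08, 2.57], [-1.32, 4.46], [0.12, 2], [-2.74, 2.74]. Speed limits (rad/s): [2.22, 2.22, 3.01, 3.01, 3.14, 3.14, 3.14].

INTERFACE

Orientations are given as a rotation vector (axis times angle).
In Python, from cell import arm gives the robot as it stands.
- The arm moves only by the tool carry_out, never from a script. Its argument "commands" is a list of rows, each a list of 7 numbers: the opening, from 0 (shut) to 1 (fully open), then the shift along the tool's x, y, z each as a share of 0.025 m, from -1 to 1, then the turn, a rotation vector about the tool's x, y, z each as a share of 0.1 rad, from -1 to 1. A call has 1 to 8 rows; each row shifts and turns the commanded pose from where the row before left it, along the tool's axes as they then stand; what a row does not reach is not made up. A row lasts 1/10 s, in which the tool goes at most 50 mm and 8.59 degrees, less where a joint would pass 70% of its speed; a pose out of reach is approached as far as the arm can. A call with a number of a shift or a turn outside -1 to 1 is refused whole. A call with a gripper value outside its range is refused whole. The fingers move at their own pace and stop on an object; "squeeze" is the grip in N (left out, the last holds). Time passes only in rows, so rows that do not move let the fingers close. It gives the time, the measured TCP pose, the force, the opening and the grip force at its end, in the units of the state.
- arm.observe(): the state, without advancing time (a new reading comes with each control period).
- arm.get_image(name): name is "scene" or "top" or "wrist"; returns a dict with "pixels" (480x640x3 uint8, red, green, blue), "range_z" (480x640 float32, m along the optical axis (not along the pixel's ray), 0 where there is no reading), "mtx" (3x3 intrinsics, pixels), "R" (3x3) and "t" (3): a world point X has camera coordinates R X + t; the wrist camera has in their place "tool_from_camera" (4x4, takes a point from camera to tool coordinates, whose origin is the TCP and whose axes are the flange's). Camera axes: x right, y down, z forward; pixel columns grow to the right and rows downward; lengths in m; the calibration is good to about 2 mm. A picture is of the moment at which its call begins: read the wrist's pose just before it.
- arm.sign_off(): hands the job in; it is judged then, once.
The state is a dict: "clock": time; "joints": joint angles; "dq": joint speeds; "joint_efforts": joint torques, N m; "position": TCP position; "ee_rot": TCP orientation; "force": force on the tool from outside, world axes, zero at the start; "ft_torque": the same for the moment, N m; "width": opening from 0.0 (shut) to 1.0 (fully open); "gripper_force": force on a finger pad.
Only numpy, scipy, OpenCV 4.12 (cv2) and the standard library are available. Lean on these libraries where they do the work, as an engineer would, in place of code of your own. Each camera call takes 0.05 s, during which the arm holds its last target. There are 200 camera calls.

## Working session

There is one attempt and no reset: what is moved stays moved. The work goes in short steps, Python scripts to look and compute and a tool call to move; the robot and the scene stay as the last step left them, time stands still between calls to the robot, and variables do not carry over. Pictures are saved under pics/ and viewed, at most 10 in all, crops included, and the job is handed in when it is done.

Besides the shell and the picture viewer there is one more tool, called after ">>>" by a JSON object that holds its "api" and its "payload". carry_out: Moves the arm, as the interface text tells. Shift numbers are shares of 0.025 m and turn numbers shares of 0.1 rad, none past 1 either way. Its arguments: {"type":"object","properties":{"commands":{"type":"array"},"squeeze":{"type":"number"}},"required":["commands"]}

```bash
mkdir -p pics
python3 - <<'E'
from cell import arm
import cv2,numpy as np
s=arm.observe();print(s['clock'],s['position'],s['ee_rot'],s['width'])
for n in("scene","top"):
    d=arm.get_image(n);cv2.imwrite(f"pics/{n}0.png",d["pixels"][...,::-1]);np.savez(f"{n}0.npz",**d)
    print(n,d["mtx"].tolist(),(-d["R"].T@d["t"]).round(3),d["R"].round(3).tolist())
E
```

```text
0.0 [0.26649191 0.56478341 0.22597975] [-6.86823648e-01 -3.06542654e+00  2.41982447e-03] 1.0011818740276242
scene [[576.8052454208189, 0.0, 321.0748154132498], [0.0, 576.8052454208189, 241.52141223936883], [0.0, 0.0, 1.0]] [1.14  0.575 1.231] [[-0.711, 0.703, -0.004], [0.59, 0.593, -0.548], [-0.383, -0.392, -0.837]]
top [[558.2848812630109, 0.0, 310.9406248980809], [0.0, 558.2848812630109, 235.41466354895826], [0.0, 0.0, 1.0]] [0.493 0.032 1.594] [[-0.015, -1.0, -0.005], [-0.997, 0.015, -0.072], [0.072, 0.004, -0.997]]
```

View pics/scene0.png

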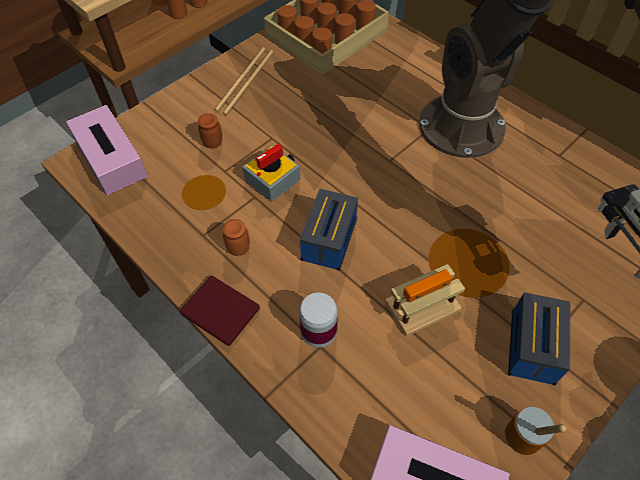

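View pics/top0.png

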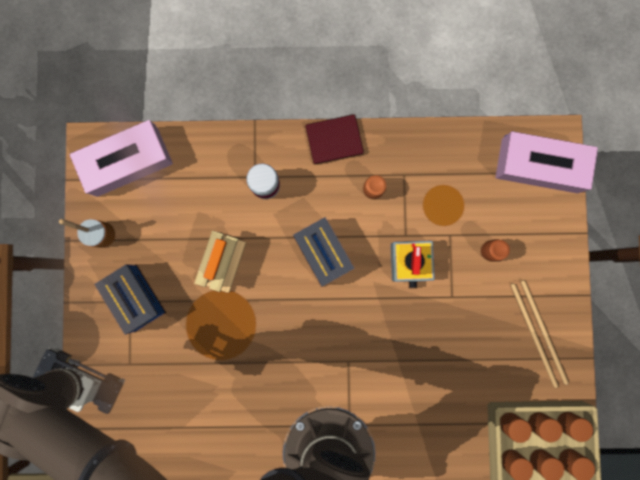

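Candidates:
- **Cleaner:** blue boxes at top-view pixels (323,251) and (130,298). The robot's right is -y, which is image right, so it is (323,251), or (330,228) in the scene view. The pink boxes at (120,157) and (548,160) are not blue.
- **Scraper:** orange bar at (214,258). The stains at (221,325) and (443,205) are flat.
- **Isolator:** red bar at (416,260).
- **Cups:** (374,187) and (495,250).
- **Tin:** (262,180).

Next I'll measure and make one close crop.

```bash
cat > h.py <<'E'
import cv2,numpy as np
def cloud(d):
    Z=d["range_z"].astype(float);v,u=np.indices(Z.shape);K=d["mtx"]
    P=np.dstack([(u-K[0,2])/K[0,0]*Z,(v-K[1,2])/K[1,1]*Z,Z])
    return (P-d["t"])@d["R"]
def rect(p):
    (c,s,a)=cv2.minAreaRect((p[:,:2]*1000).astype(np.float32))
    if s[0]<s[1]: s=s[::-1];a+=90
    return np.round(c,1),np.round(s,1),round((a+90)%180-90,1)
E
python3 - <<'E'
from h import *
for n in("scene","top"):
    d=dict(np.load(f"{n}0.npz"));P=cloud(d);hsv=cv2.cvtColor(d["pixels"],cv2.COLOR_RGB2HSV);H,S,V=cv2.split(hsv);z=P[...,2]
    def reg(m,name,top=None):
        k,l,st,ce=cv2.connectedComponentsWithStats(m.astype(np.uint8))
        for i in range(1,k):
            if st[i,4]<25: continue
            p=P[l==i];print(n,name,ce[i].round(),st[i,4],rect(p),'mean',(p[:,:2].mean(0)*1000).round(1),'z',np.median(p[:,2]).round(4))
    w=(abs(P[...,0]-.55)<.4)&(abs(P[...,1])<.7)
    reg((H>5)&(H<16)&(S>200)&(V>120)&(abs(z-.122)<.006)&w,'orange')
    reg(((H<5)|(H>175))&(S>180)&(V>100)&(abs(z-.114)<.006)&w,'red')
    reg((abs(z-.095)<.006)&(V<110)&(S<130)&w,'cleanertop')
    reg((H>20)&(H<32)&(S>100)&(abs(z-.095)<.008)&w,'stripe')
    reg((H>20)&(H<32)&(S>180)&(abs(z-.062)<.008)&w,'yellow')
    reg((abs(z-.088)<.006)&(H<14)&(S>100)&w,'cup')
    reg((abs(z-.12)<.008)&(S<60)&(V>120)&w,'tin')
    reg((z>.083)&(z<.096)&(H>8)&(H<28)&(V>130)&w,'rails')
d=dict(np.load("scene0.npz"));a=cv2.resize(d["pixels"][140:340,230:480,::-1],None,fx=3,fy=3,interpolation=cv2.INTER_CUBIC);cv2.imwrite("pics/crop.png",a)
E
```

```text
scene orange [428. 283.] 554 (array([540.9, 298.5]), array([107.6,  29.4]), -18.2) mean [542.5 299.3] z 0.1226
scene red [271. 152.] 150 (array([ 530.1, -236.1]), array([74.4, 20.6]), -0.4) mean [ 527.2 -234.8] z 0.1138
scene cleanertop [329. 220.] 1894 (array([557.2,   9.2]), array([167.6, 101.1]), 28.6) mean [560.8  12.2] z 0.0958
scene cleanertop [545. 331.] 2760 (array([436.9, 541.1]), array([164.4, 101.6]), 31.7) mean [441.  542.8] z 0.0963
scene cleanertop [308. 326.] 38 (array([792.7, 174.9]), array([47.4,  8.9]), -84.8) mean [793.  177.8] z 0.0953
scene stripe [339. 219.] 61 (array([543.5,  28.6]), array([122.4,   4.9]), 28.6) mean [543.6  28.4] z 0.0965
scene stripe [317. 222.] 45 (array([587.1,  -2.6]), array([77.8,  3.9]), 28.9) mean [588.3  -1.9] z 0.0964
scene stripe [432. 298.] 595 (array([543.3, 320.2]), array([150.6,  31.7]), -18.0) mean [548.4 322.2] z 0.0915
scene stripe [398. 292.] 107 (array([585.6, 260.4]), array([32.1, 31.3]), -19.9) mean [590.2 258.1] z 0.091
scene stripe [534. 328.] 80 (array([449.9, 521.2]), array([118.9,   7.2]), 30.0) mean [451.7 521.5] z 0
[... 2437 characters left out ...]
139.6]), array([52.6, 52.1]), -0.3) mean [ 737.3 -139.1] z 0.087
top rails [206. 259.] 386 (array([543. , 317.6]), array([149.7,  30.8]), -18.9) mean [542.5 321.8] z 0.09
top rails [223. 264.] 456 (array([529.4, 277.3]), array([148.8,  30.6]), -19.0) mean [526.5 275.9] z 0.0901
top rails [499. 249.] 272 (array([ 555.4, -467.5]), array([52.1, 51.3]), -89.8) mean [ 555.5 -467.5] z 0.0875
top rails [335. 255.] 30 (array([549.2, -26.1]), array([42.1,  7. ]), 26.7) mean [547.7 -26.9] z 0.0927
top rails [319. 262.] 25 (array([530.5,  18.3]), array([37.2,  7.3]), 25.6) mean [529.9  17.9] z 0.0931
top rails [114. 299.] 58 (array([437.6, 567.3]), array([88.3,  7.4]), 33.0) mean [437.4 567.1] z 0.0941
```

View pics/crop.png

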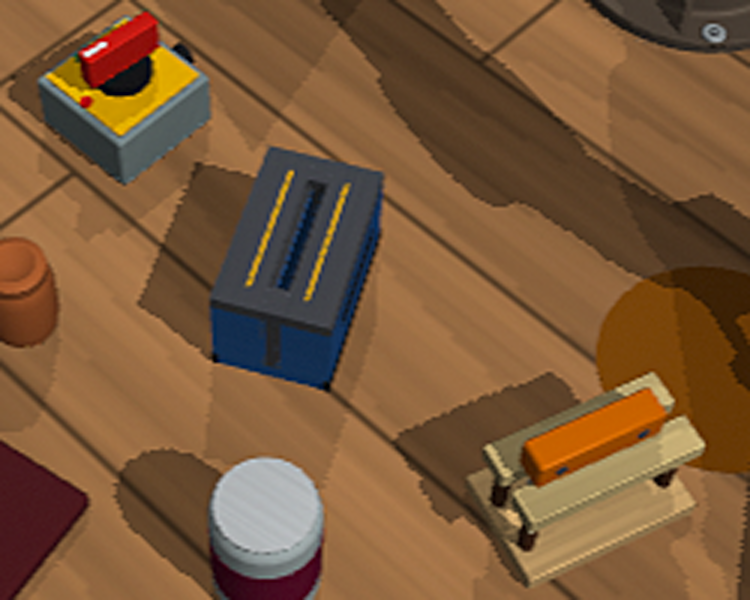

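The crop shows the scraper in its rest (590,435), the empty-slotted cleaner (300,240), and the red bar with its white mark towards the red dot (115,50). All sizes and heights match the description. The top view puts the scraper at about (0.541,0.296) with yaw -19°, and the cleaner at (0.557,0.008) with yaw 28.4°. I'm moving over the scraper.

>>> {"api": "carry_out", "payload": {"commands": [[1,-0.91,-0.315,0,0,0,0],[1,-0.91,-0.315,0,0,0,0],[1,-0.91,-0.315,0,0,0,0],[1,-0.91,-0.315,0,0,0,0],[1,-0.91,-0.315,0,0,0,0],[1,-0.91,-0.315,0,0,0,0],[1,-0.91,-0.315,0,0,0,0],[1,-0.91,-0.315,0,0,0,0]]}}

```text
clock: 0.9
position: [0.4049, 0.4297, 0.2264]
ee_rot: [-0.687, -3.065, 0.001]
force: [0.2, 0.4, 0.5]
width: 0.999
gripper_force: 0.0
```

>>> {"api": "carry_out", "payload": {"commands": [[1,-0.91,-0.315,0,0,0,0],[1,-0.91,-0.315,0,0,0,0],[1,-0.91,-0.315,0,0,0,0],[1,-0.91,-0.315,0,0,0,0],[1,-0.91,-0.315,0,0,0,0],[1,-0.91,-0.315,0,0,0,0],[1,-0.91,-0.315,0,0,0,0],[1,-0.91,-0.315,0,0,0,0]]}}

```text
clock: 1.7
position: [0.5425, 0.2951, 0.2263]
ee_rot: [-0.687, -3.065, 0.001]
force: [0.8, 0.1, 0.1]
width: 1.0
gripper_force: 0.0
```

>>> {"api": "carry_out", "payload": {"commands": [[1,0,0,0,0,0,-0.54],[1,0,0,0,0,0,-0.54],[1,0,0,0,0,0,0],[1,0,0,0,0,0,0],[1,0,0,0,0,0,0]]}}

```text
clock: 2.2
position: [0.5419, 0.2961, 0.2266]
ee_rot: [-0.522, -3.098, 0.0]
force: [0.3, 0.7, -0.4]
width: 1.003
gripper_force: 0.0
```

Now a wrist look to refine the grasp.

```bash
cat >> h.py <<'E'
from scipy.spatial.transform import Rotation as Ro
from cell import arm
def wrist(name=None):
    s=arm.observe();d=arm.get_image("wrist");T=d["tool_from_camera"]
    R=Ro.from_rotvec(s["ee_rot"]).as_matrix()
    d["R"]=(R@T[:3,:3]).T;d["t"]=-d["R"]@(R@T[:3,3]+s["position"])
    if name:cv2.imwrite(f"pics/{name}.png",d["pixels"][...,::-1])
    return s,d,cloud(d),cv2.split(cv2.cvtColor(d["pixels"],cv2.COLOR_RGB2HSV))
def yaw(s): return np.degrees(np.arctan2(*Ro.from_rotvec(s["ee_rot"]).as_matrix()[[1,0],0]))
def togo(s,x,y,z):
    return Ro.from_rotvec(s["ee_rot"]).as_matrix().T@(np.array([x,y,z])-s["position"])/.025
def regs(P,m,name,mn=100):
    k,l,st,ce=cv2.connectedComponentsWithStats(m.astype(np.uint8))
    for i in range(1,k):
        if st[i,4]>=mn:
            p=P[l==i];print(name,ce[i].round(),st[i],rect(p),'z',np.median(p[:,2]).round(4))
E
python3 - <<'E'
from h import *
s,d,P,(H,S,V)=wrist("w1");z=P[...,2];print(s["position"],yaw(s))
regs(P,(H>5)&(H<16)&(S>200)&(V>100)&(abs(z-.122)<.006),'orange')
regs(P,(abs(z-.09)<.006),'rails',300)
E
```

```text
[0.54190246 0.29607886 0.22659505] 160.8737371326949
rails [615.  25.] [ 567    0   73   76 2628] (array([477.5, 517.8]), array([71.1, 23.9]), 32.3) z 0.0944
rails [360. 201.] [ 335  109   44  203 6277] (array([543.4, 318. ]), array([149.6,  30. ]), -18.8) z 0.0899
rails [292. 202.] [ 273  110   46  202 6263] (array([529.8, 277.6]), array([149. ,  30.1]), -19.1) z 0.09
```

View pics/w1.png

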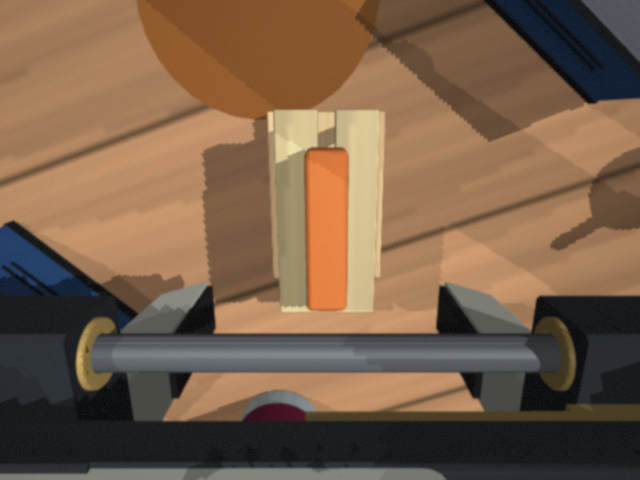

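The wrist view shows the handle at columns 306–348 and rows 148–310, centred between the rails. The rail midpoint (0.5366,0.2978) with yaw -19° agrees with the earlier estimate. The tin (280,405) is far below. I'm descending to grip.

>>> {"api": "carry_out", "payload": {"commands": [[1,0.04,0,0.9,0,0,0],[1,0,0,0.9,0,0,0],[1,0,0,0.9,0,0,0],[1,0,0,0.9,0,0,0],[1,0,0,0.9,0,0,0],[1,0,0,0.7,0,0,0],[1,0,0,0,0,0,0],[1,0,0,0,0,0,0]]}}

```text
clock: 3.05
position: [0.5412, 0.2965, 0.097]
ee_rot: [-0.521, -3.098, 0.0]
force: [0.6, 0.1, -0.4]
width: 0.999
gripper_force: 0.0
```

>>> {"api": "carry_out", "payload": {"commands": [[0.2,0,0,0,0,0,0],[0.2,0,0,0,0,0,0],[0.1,0,0,0,0,0,0],[0,0,0,0,0,0,0],[0,0,0,0,0,0,0],[0,0,0,0,0,0,0],[0,0,0,0,0,0,0],[0,0,0,0,0,0,0]], "squeeze": 35}}

```text
clock: 3.85
position: [0.5412, 0.2963, 0.0967]
ee_rot: [-0.521, -3.098, 0.0]
force: [-0.3, -0.5, 0.1]
width: 0.356
gripper_force: 0.0
```

>>> {"api": "carry_out", "payload": {"commands": [[0,0,0,0,0,0,0],[0,0,0,0,0,0,0],[0,0,0,0,0,0,0],[0,0,0,0,0,0,0]]}}

```text
clock: 4.25
position: [0.5412, 0.2963, 0.0967]
ee_rot: [0.52, 3.098, 0.0]
force: [0.6, -0.2, -0.8]
width: 0.303
gripper_force: 35.0
```

>>> {"api": "carry_out", "payload": {"commands": [[0,0,0,-0.4,0,0,0],[0,0,0,-0.8,0,0,0],[0,0,0,-0.8,0,0,0],[0,0,0,-0.8,0,0,0],[0,0,0,-0.8,0,0,0],[0,0,0,-0.8,0,0,0],[0,0,0,-0.8,0,0,0],[0,0,0,0,0,0,0]]}}

```text
clock: 5.05
position: [0.5424, 0.2969, 0.23]
ee_rot: [0.52, 3.095, 0.005]
force: [1.2, 0.2, -1.2]
width: 0.302
gripper_force: 35.0
```

Gripped: the opening of 0.30 is 28 mm. I'm carrying it to above the cleaner and turning it there.

>>> {"api": "carry_out", "payload": {"commands": [[0,-0.36,-0.895,0,0,0,0],[0,-0.36,-0.895,0,0,0,0],[0,-0.36,-0.895,0,0,0,0],[0,-0.36,-0.895,0,0,0,0],[0,-0.36,-0.895,0,0,0,0],[0,-0.36,-0.895,0,0,0,0]]}}

```text
clock: 5.65
position: [0.5477, 0.1506, 0.2258]
ee_rot: [-0.52, -3.097, 0.001]
force: [1.2, 0.4, -2.3]
width: 0.302
gripper_force: 35.0
```

>>> {"api": "carry_out", "payload": {"commands": [[0,-0.36,-0.895,0,0,0,0],[0,-0.36,-0.895,0,0,0,0],[0,-0.36,-0.895,0,0,0,0],[0,-0.36,-0.895,0,0,0,0],[0,-0.36,-0.895,0,0,0,0],[0,-0.36,-0.895,0,0,0,0]]}}

```text
clock: 6.25
position: [0.5548, 0.0062, 0.2258]
ee_rot: [-0.52, -3.097, 0.001]
force: [0.7, 0.8, -2.4]
width: 0.299
gripper_force: 35.0
```

>>> {"api": "carry_out", "payload": {"commands": [[0,0,0,0,0,0,-0.83],[0,0,0,0,0,0,-0.83],[0,0,0,0,0,0,-0.83],[0,0,0,0,0,0,-0.83],[0,0,0,0,0,0,-0.83]]}}

```text
clock: 6.75
position: [0.5548, 0.0071, 0.2257]
ee_rot: [0.134, -3.137, 0.0]
force: [-0.2, 0.1, -1.9]
width: 0.3
gripper_force: 35.0
```

>>> {"api": "carry_out", "payload": {"commands": [[0,0,0,0,0,0,-0.83],[0,0,0,0,0,0,-0.83],[0,0,0,0,0,0,-0.83],[0,0,0,0,0,0,-0.83],[0,0,0,0,0,0,-0.83],[0,0,0,0,0,0,0],[0,0,0,0,0,0,0],[0,0,0,0,0,0,0]]}}

```text
clock: 7.55
position: [0.5553, 0.0072, 0.2264]
ee_rot: [0.77, -3.045, -0.0]
force: [-0.4, 0.3, -2.9]
width: 0.301
gripper_force: 35.0
```

Run:
```python
from h import *
s,d,P,(H,S,V)=wrist("w2");z=P[...,2];print(s["position"],yaw(s),s["joints"])
T=(P-s["position"])@Ro.from_rotvec(s["ee_rot"]).as_matrix()  # tool coords
m=(H>3)&(H<18)&(S>150)&(V>100)&(z>.17)&(z<.3)
p=T[m];q=P[m]
if len(p):print('handle tool mm',np.percentile(p,[1,50,99],axis=0).round(4)*1000,m.sum())
top=m&(z>np.percentile(q[:,2],99)-.004);
if top.sum()>20:print('handle top',rect(P[top]),z[top].max())
regs(P,(abs(z-.095)<.005),'cleaner',300)
regs(P,(H>20)&(H<32)&(S>100)&(abs(z-.095)<.008),'stripe',60)
```

```text
[0.55527213 0.0071847  0.22638411] -151.63443969943611 [-0.13127449  0.32228516  0.02906712  1.74681606 -0.0105192   1.07318178
  1.96719181]
handle tool mm [[-29.4 -13.7 -26.6]
 [ 25.9  -0.6 -25.1]
 [ 55.6  12.8  -7.5]] 15314
handle top (array([544.9,   1. ]), array([87.3, 27.1]), 28.5) 0.25384515707472755
cleaner [ 8. 20.] [  0   0  23  53 525] (array([ 534.9, -231.9]), array([35.7,  2.8]), -4.6) z 0.0941
cleaner [323. 180.] [  249   115   151   175 14673] (array([543. ,  -1.1]), array([124.7, 100.4]), 28.4) z 0.095
cleaner [591. 391.] [557 373  67  43 613] (array([573.8, 262. ]), array([55.8, 28.7]), -20.1) z 0.0904
stripe [289. 161.] [286 145   6  36 183] (array([527.2, -37. ]), array([23.9,  3.6]), 27.0) z 0.0954
stripe [359. 159.] [357 145   6  31 151] (array([502.7,   4.5]), array([20.2,  3.6]), 27.3) z 0.0954
```

View pics/w2.png

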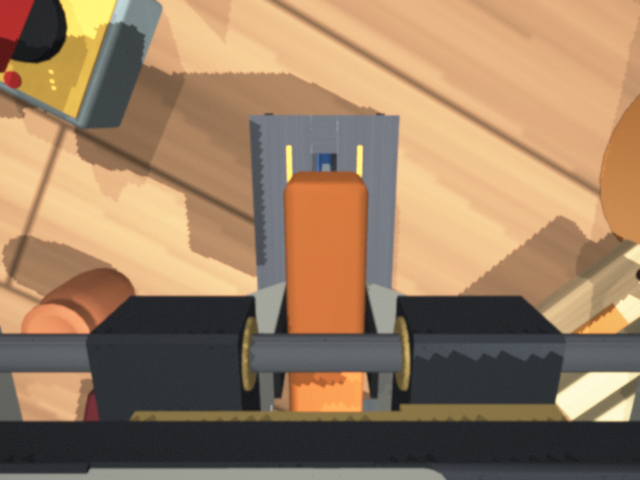

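The wrist view shows the far end of the slot at (325,160) between the stripes at columns 289 and 359, with the handle's end in line. The offsets are about -2.7 mm along tool x and -0.9 mm along tool y, and the yaw matches. I'll correct those and lower to just above the mouth, then go in slowly.

>>> {"api": "carry_out", "payload": {"commands": [[0,-0.11,-0.036,0.5,0,0,0],[0,0,0,0.5,0,0,0],[0,0,0,0.5,0,0,0],[0,0,0,0.4,0,0,0],[0,0,0,0,0,0,0],[0,0,0,0,0,0,0]]}}

```text
clock: 8.2
position: [0.5583, 0.0077, 0.1789]
ee_rot: [0.773, -3.045, -0.0]
force: [-0.3, 0.1, -0.8]
width: 0.303
gripper_force: 35.0
```

>>> {"api": "carry_out", "payload": {"commands": [[0,0,0,0.2,0,0,0],[0,0,0,0.2,0,0,0],[0,0,0,0.2,0,0,0],[0,0,0,0.2,0,0,0],[0,0,0,0,0,0,0]]}}

```text
clock: 8.7
position: [0.5579, 0.0077, 0.1584]
ee_rot: [0.773, -3.044, -0.0]
force: [0.2, 0.9, -1.8]
width: 0.307
gripper_force: 35.0
```

>>> {"api": "carry_out", "payload": {"commands": [[0,0,0,0.2,0,0,0],[0,0,0,0.2,0,0,0],[0,0,0,0.2,0,0,0],[0,0,0,0.2,0,0,0],[0,0,0,0.2,0,0,0],[0,0,0,0,0,0,0]]}}

```text
clock: 9.3
position: [0.5578, 0.0077, 0.1334]
ee_rot: [0.773, -3.044, -0.0]
force: [-0.3, -0.4, -2.5]
width: 0.303
gripper_force: 35.0
```

>>> {"api": "carry_out", "payload": {"commands": [[0,0,0,0.25,0,0,0],[0,0,0,0.25,0,0,0],[0,0,0,0.25,0,0,0],[0,0,0,0.25,0,0,0],[0,0,0,0.12,0,0,0],[0,0,0,0.08,0,0,0],[0,0,0,0,0,0,0]]}}

```text
clock: 10.0
position: [0.5583, 0.0078, 0.104]
ee_rot: [0.773, -3.045, -0.0]
force: [0.2, 0.4, -2.1]
width: 0.305
gripper_force: 35.0
```

>>> {"api": "carry_out", "payload": {"commands": [[0,0,0,0.05,0,0,0],[0,0,0,0.05,0,0,0],[0,0,0,0,0,0,0]]}}

```text
clock: 10.3
position: [0.5584, 0.0078, 0.1017]
ee_rot: [-0.773, 3.045, -0.0]
force: [0.6, -0.5, -2.6]
width: 0.303
gripper_force: 35.0
```

>>> {"api": "carry_out", "payload": {"commands": [[0,0,0,0.03,0,0,0],[0,0,0,0,0,0,0]]}}

```text
clock: 10.5
position: [0.5585, 0.0078, 0.1017]
ee_rot: [-0.773, 3.045, -0.0]
force: [-2.0, -0.4, 4.4]
width: 0.301
gripper_force: 35.0
```

Contact, at exactly the expected height. A light press, then I'll release and retreat.

>>> {"api": "carry_out", "payload": {"commands": [[0,0,0,0.03,0,0,0],[0,0,0,0,0,0,0],[0.6,0,0,0,0,0,0],[0.6,0,0,0,0,0,0],[0.8,0,0,0,0,0,0],[0.8,0,0,0,0,0,0],[0.8,0,0,0,0,0,0],[0.8,0,0,0,0,0,0]]}}

```text
clock: 11.3
position: [0.5583, 0.0078, 0.1001]
ee_rot: [0.773, -3.045, -0.0]
force: [-0.5, 0.3, 0.7]
width: 0.772
gripper_force: 0.0
```

>>> {"api": "carry_out", "payload": {"commands": [[0.8,0,0,-0.3,0,0,0],[0.8,0,0,-0.8,0,0,0],[0.8,0,0,-0.8,0,0,0],[0.8,0,0,-0.8,0,0,0],[0.8,0,0,-0.8,0,0,0],[0.8,0,0,0,0,0,0]]}}

```text
clock: 11.9
position: [0.5601, 0.0079, 0.1909]
ee_rot: [-0.771, 3.04, -0.001]
force: [0.6, -0.3, -0.5]
width: 0.803
gripper_force: 0.0
```

Run:
```python
from h import *
s,d,P,(H,S,V)=wrist("w3");z=P[...,2];print(s["position"],yaw(s),s["width"])
m=(H>3)&(H<18)&(S>150)&(V>100)&(z>.08)&(z<.15)&(np.hypot(P[...,0]-.558,P[...,1]-.007)<.075)
regs(P,m&(z>.122),'handle')
d=arm.get_image("top");P=cloud(d);H,S,V=cv2.split(cv2.cvtColor(d["pixels"],cv2.COLOR_RGB2HSV));z=P[...,2]
regs(P,(H>3)&(H<18)&(S>150)&(abs(z-.127)<.012)&(abs(P[...,1])<.1),'top handle',30)
regs(P,((H<5)|(H>175))&(S>180)&(V>100)&(abs(z-.114)<.006),'top red',30)
```

```text
[0.56006304 0.00785957 0.19093678] -151.52312357231966 0.8030828435320991
handle [327. 241.] [ 302  152   51  181 8719] (array([555.6,   5.8]), array([104.9,  27.5]), 28.6) z 0.1268
top red [416. 263.] [413 247   7  27 116] (array([ 529.8, -239.5]), array([69. , 17.2]), -2.7) z 0.1149
```

The scraper is home: its handle top is at 0.1268 m against 0.127 m expected. Next, the isolator.

>>> {"api": "carry_out", "payload": {"commands": [[0.8,0.576,-0.81,0,0,0,0],[0.8,0.576,-0.81,0,0,0,0],[0.8,0.576,-0.81,0,0,0,0],[0.8,0.576,-0.81,0,0,0,0],[0.8,0.576,-0.81,0,0,0,0]]}}

```text
clock: 12.5
position: [0.5424, -0.1164, 0.1867]
ee_rot: [0.773, -3.043, -0.001]
force: [0.3, 0.7, -0.4]
width: 0.799
gripper_force: 0.0
```

>>> {"api": "carry_out", "payload": {"commands": [[0.8,0.576,-0.81,0,0,0,0],[0.8,0.576,-0.81,0,0,0,0],[0.8,0.576,-0.81,0,0,0,0],[0.8,0.576,-0.81,0,0,0,0],[0.8,0.576,-0.81,0,0,0,0]]}}

```text
clock: 13.0
position: [0.5275, -0.2396, 0.1866]
ee_rot: [0.773, -3.043, -0.002]
force: [0.7, 0.1, -0.3]
width: 0.799
gripper_force: 0.0
```

>>> {"api": "carry_out", "payload": {"commands": [[0.8,0,0,0,0,0,0.79],[0.8,0,0,0,0,0,0.79],[0.8,0,0,0,0,0,0.79],[0.8,0,0,0,0,0,0.79],[0.8,0,0,0,0,0,0.79],[0.8,0,0,0,0,0,0.79],[0.8,0,0,0,0,0,0.79],[0.8,0,0,0,0,0,0]]}}

```text
clock: 13.8
position: [0.5277, -0.2386, 0.1867]
ee_rot: [-0.09, -3.138, -0.001]
force: [0.1, 0.3, -0.6]
width: 0.799
gripper_force: 0.0
```

Run:
```python
from h import *
s,d,P,(H,S,V)=wrist("w4");z=P[...,2];print(s["position"],yaw(s),s["joints"])
regs(P,((H<6)|(H>174))&(S>150)&(V>80)&(abs(z-.114)<.005),'bar')
regs(P,(abs(z-.114)<.004),'bar+mark')
regs(P,(H>20)&(H<32)&(S>150)&(abs(z-.062)<.008),'plate')
```

```text
[ 0.5277483  -0.23856847  0.18666101] 176.73015550885958 [ 0.16420144  0.39909153  0.23084816  1.75238184 -0.10525468  1.00410044
  1.94802771]
bar [324. 245.] [ 308  190   33  124 3261] (array([ 529. , -240.5]), array([74.7, 18. ]), -4.5) z 0.1137
bar+mark [323. 251.] [ 308  190   33  125 3755] (array([ 529.5, -240.5]), array([75.7, 18. ]), -4.5) z 0.1138
plate [285. 190.] [250 180  62  26 469] (array([ 500.2, -267.6]), array([41.7, 16.9]), -89.4) z 0.0625
plate [365. 255.] [ 313  181   72  114 2346] (array([ 533.8, -218.3]), array([87.9, 40.8]), 9.3) z 0.0624
plate [280. 276.] [258 241  50  56 683] (array([ 554.9, -271.2]), array([43.6, 32.2]), 1.0) z 0.0624
```

View pics/w4.png

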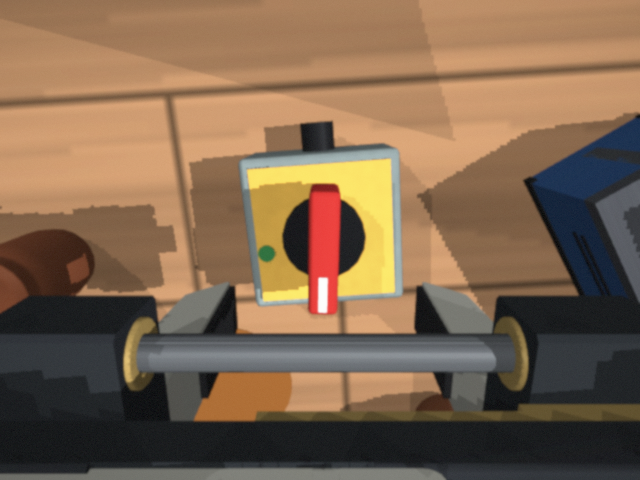

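The wrist view shows the bar from (324,186) to (323,312) with its white mark at the bottom (+x), and the green dot at (267,253), so clockwise leads to it. The bar centre is (0.5295,-0.2405) with yaw -4.5°. I'm aligning, descending and gripping.

>>> {"api": "carry_out", "payload": {"commands": [[0.8,-0.076,-0.072,0,0,0,0.2],[0.8,0,0,0.8,0,0,0],[0.8,0,0,0.8,0,0,0],[0.8,0,0,0.8,0,0,0],[0.8,0,0,0.8,0,0,0],[0.8,0,0,0.8,0,0,0],[0.8,0,0,0,0,0,0],[0.3,0,0,0,0,0,0]]}}

```text
clock: 14.65
position: [0.5301, -0.241, 0.0878]
ee_rot: [-0.119, -3.139, -0.0]
force: [-0.0, 0.2, 0.5]
width: 0.753
gripper_force: 0.0
```

>>> {"api": "carry_out", "payload": {"commands": [[0.25,0,0,0,0,0,0],[0.2,0,0,0,0,0,0],[0,0,0,0,0,0,0],[0,0,0,0,0,0,0],[0,0,0,0,0,0,0],[0,0,0,0,0,0,0],[0,0,0,0,0,0,0],[0,0,0,0,0,0,0]], "squeeze": 30}}

```text
clock: 15.45
position: [0.5302, -0.2401, 0.0878]
ee_rot: [-0.119, -3.139, -0.001]
force: [0.1, 2.6, 2.9]
width: 0.198
gripper_force: 30.0
```

>>> {"api": "carry_out", "payload": {"commands": [[0,0,0,0,0,0,0],[0,0,0,0,0,0,0],[0,0,0,0,0,0,0],[0,0,0,0,0,0,0]]}}

```text
clock: 15.85
position: [0.5302, -0.2401, 0.0878]
ee_rot: [-0.118, -3.139, -0.001]
force: [-0.9, 5.1, 5.0]
width: 0.196
gripper_force: 30.0
```

>>> {"api": "carry_out", "payload": {"commands": [[0,0,0,0,0,0,0.8],[0,0,0,0,0,0,0.8],[0,0,0,0,0,0,0.8],[0,0,0,0,0,0,0.8],[0,0,0,0,0,0,0.8],[0,0,0,0,0,0,0.8],[0,0,0,0,0,0,0.8],[0,0,0,0,0,0,0]]}}

```text
clock: 16.65
position: [0.5302, -0.2401, 0.0878]
ee_rot: [-0.984, -2.983, -0.001]
force: [-0.3, 4.2, 5.0]
width: 0.192
gripper_force: 30.0
```

>>> {"api": "carry_out", "payload": {"commands": [[0,0,0,0,0,0,0.8],[0,0,0,0,0,0,0.8],[0,0,0,0,0,0,0.8],[0,0,0,0,0,0,0.8],[0,0,0,0,0,0,0.8],[0,0,0,0,0,0,0.8],[0,0,0,0,0,0,0.8],[0,0,0,0,0,0,0]]}}

```text
clock: 17.45
position: [0.5302, -0.2402, 0.0878]
ee_rot: [-1.77, -2.595, -0.001]
force: [-1.0, 4.4, 4.5]
width: 0.195
gripper_force: 30.0
```

Run:
```python
from h import *
s=arm.observe();print(s["position"],yaw(s),s["ft_torque"],s["force"],s["width"])
```

```text
[ 0.53018402 -0.24020379  0.08777705] 111.40122058841783 [ 1.04752186  0.26219193 -0.11869179] [-0.97958154  4.35065757  4.54285351] 0.19543623341715627
```

>>> {"api": "carry_out", "payload": {"commands": [[0,0,0,0,0,0,0.5],[0,0,0,0,0,0,0.5],[0,0,0,0,0,0,0.3],[0,0,0,0,0,0,0.3],[0,0,0,0,0,0,0]]}}

```text
clock: 17.95
position: [0.5303, -0.2406, 0.0878]
ee_rot: [-1.97, -2.447, -0.0]
force: [-0.7, 4.7, 5.6]
width: 0.201
gripper_force: 31.5
```

Run:
```python
from h import *
s=arm.observe();print(s["position"],yaw(s),s["ft_torque"],s["force"],s["width"])
```

```text
[ 0.53030724 -0.24056285  0.08779246] 102.34437941587696 [0.89718479 0.23958022 0.92984517] [-0.72368779  4.73895188  5.56210001] 0.20101386460563014
```

The torque jumped to about 0.9 N m after 1.28 rad of turn, so it is on the stop. I'll release, rise and check.

>>> {"api": "carry_out", "payload": {"commands": [[0.5,0,0,0,0,0,0],[0.7,0,0,0,0,0,0],[0.8,0,0,0,0,0,0],[0.8,0,0,0,0,0,0],[0.8,0,0,0,0,0,0],[0.8,0,0,0,0,0,0],[0.8,0,0,-0.5,0,0,0],[0.8,0,0,-0.9,0,0,0]]}}

```text
clock: 18.75
position: [0.5292, -0.2404, 0.1226]
ee_rot: [-1.969, -2.445, 0.002]
force: [-0.1, 0.8, 0.4]
width: 0.793
gripper_force: 0.0
```

>>> {"api": "carry_out", "payload": {"commands": [[0.8,0,0,-0.9,0,0,0],[0.8,0,0,-0.9,0,0,0],[0.8,0,0,-0.9,0,0,0],[0.8,0,0,-0.9,0,0,0],[0.8,0,0,-0.9,0,0,0],[0.8,0,0,0,0,0,0],[0.8,0,0,0,0,0,0]]}}

```text
clock: 19.45
position: [0.5303, -0.2409, 0.2361]
ee_rot: [1.97, 2.446, 0.001]
force: [0.9, 0.1, -0.3]
width: 0.796
gripper_force: 0.0
```

Run:
```python
from h import *
s,d,P,(H,S,V)=wrist();z=P[...,2];print(s["position"],s["force"])
regs(P,(abs(z-.114)<.004),'bar+mark')
d=arm.get_image("scene");cv2.imwrite("pics/s5.png",d["pixels"][...,::-1]);P=cloud(d);z=P[...,2];H,S,V=cv2.split(cv2.cvtColor(d["pixels"],cv2.COLOR_RGB2HSV))
regs(P,(H>3)&(H<18)&(S>150)&(abs(z-.127)<.008)&(abs(P[...,1])<.1),'handle',30)
regs(P,(abs(z-.088)<.006)&(H<14)&(S>100)&(P[...,0]>.4),'cup',60)
regs(P,(abs(z-.12)<.008)&(S<60)&(V>120)&(P[...,0]>.7),'tin')
```

```text
[ 0.5302813  -0.24090356  0.23607266] [ 0.90240145  0.13307646 -0.29615561]
bar+mark [325. 225.] [ 309  173   33  106 2692] (array([ 529.8, -240.3]), array([76., 18.]), -73.5) z 0.1139
handle [329. 212.] [318 192  23  40 467] (array([557.5,   9.6]), array([112.9,  29. ]), 28.5) z 0.1276
cup [208. 120.] [198 113  20  16 227] (array([ 555.8, -465.4]), array([56.9, 52.8]), 52.9) z 0.087
cup [269. 161.] [257 155  26  13  62] (array([ 535.3, -234.7]), array([73.7,  9.2]), -73.9) z 0.0887
cup [234. 228.] [223 219  23  20 326] (array([ 737. , -136.3]), array([54.8, 54.4]), 59.0) z 0.0867
tin [319. 309.] [301 292  37  35 946] (array([754.7, 172.7]), array([77.2, 76.6]), 52.8) z 0.1208
```

View pics/s5.png

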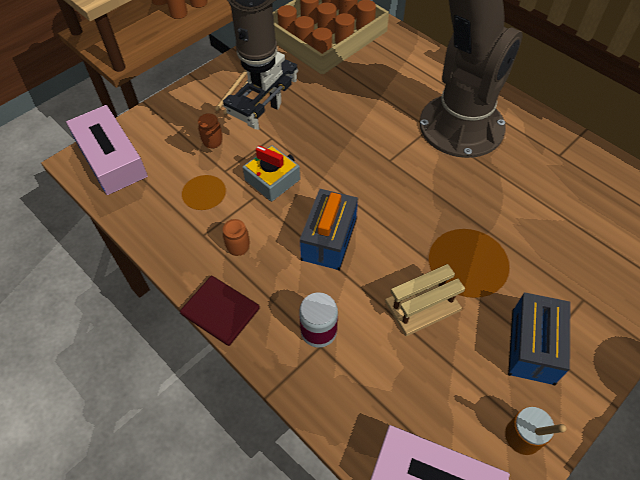

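The scene view shows the scraper home in the right-hand cleaner (329,212), the bar turned (-73.5°, against the stop), and the cups and tin unmoved. Handing in.

```bash
python3 -c "
from cell import arm
print(arm.sign_off())"
```

```text
the job is handed in; nothing more can be done
None
```

The scraper is fully home in the right-hand blue cleaner, the isolator is turned clockwise to its on stop, the cups and tin are where they started, and the job was handed in at about 19.5 s; no verdict came back.

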